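Unstack the paint tins onto their colour tiles

TASK

Set out the painting table: two large paint tins each have a small tin stacked on top; take the stacks apart and stand every tin upright, well centred on the tile with its own colour. Set both small tins on their tiles first and only then move the large tins, without disturbing the ones already set down. Handle one tin at a time, never let one tip over, and leave the glass jar and the white paint tube where they are.

Things in the scene. Friction and masses are not known exactly. Their poses are not given: they have to be found in the camera images.
- red_tin: Round closed metal tin with red lid and red painted band, 66 mm across and 38 mm high, about 0.26 kg. It stands on the table with a small tin on its lid. Origin: centre of its underside; z points up out of its lid.
- blue_tin: Round closed metal tin with blue lid and blue painted band, 66 mm across and 38 mm high, about 0.26 kg. It stands on the table with a small tin on its lid. Origin: centre of its underside; z points up out of its lid.
- yellow_tin: Round closed metal tin with yellow lid and yellow painted band, 46 mm across and 32 mm high, about 0.12 kg. At the start it stands centred, to about 3 mm, on the lid of one of the two large tins (either one). Origin: centre of its underside; z points up out of its lid.
- green_tin: Round closed metal tin with green lid and green painted band, 46 mm across and 32 mm high, about 0.12 kg. At the start it stands centred, to about 3 mm, on the lid of one of the two large tins (either one). Origin: centre of its underside; z points up out of its lid.
- red_tile: White square ceramic tile, 86 x 86 mm and 6 mm thick, fixed flat on the table, with a red painted disc 74 mm across in its middle. The red tin belongs here. Origin: centre of its underside; its top face is 6 mm above the origin.
- blue_tile: White square ceramic tile, 86 x 86 mm and 6 mm thick, fixed flat on the table, with a blue painted disc 74 mm across in its middle. The blue tin belongs here. Origin: centre of its underside; its top face is 6 mm above the origin.
- yellow_tile: White square ceramic tile, 86 x 86 mm and 6 mm thick, fixed flat on the table, with a yellow painted disc 74 mm across in its middle. The yellow tin belongs here. Origin: centre of its underside; its top face is 6 mm above the origin.
- green_tile: White square ceramic tile, 86 x 86 mm and 6 mm thick, fixed flat on the table, with a green painted disc 74 mm across in its middle. The green tin belongs here. Origin: centre of its underside; its top face is 6 mm above the origin.
- jar: Bystander: upright pale, milky glass jar with black lid, 60 mm across, 85 mm high. Origin: centre of its underside.
- tube: Bystander: white-banded metal paint tube lying flat, about 125 x 40 mm and up to 18 mm high. Origin: on the table under its middle; x points along it to the cap.
Mind the look-alikes: they are no part of the job. What is meant by the yellow_tin is not purple, and is the larger of those in its own colour.

How it is judged:
On the way:
1. both small tins (yellow, green) stand at rest on their own tiles (horizontal distance between yellow_tin and yellow_tile below 0.012 m and z of yellow_tin in the frame of yellow_tile between 0.002 and 0.01 m and angle between each of yellow_tin, green_tin's own z axis and vertical below 0.1 rad and linear speed of each of yellow_tin, green_tin below 0.02 m/s and angular speed of each of yellow_tin, green_tin below 0.2 rad/s and horizontal distance between green_tin and green_tile below 0.012 m and z of green_tin in the frame of green_tile between 0.002 and 0.01 m), for 0.2 s.
At the end, for the whole second after the job is handed in: Each of the four tins stands upright (within 0.1 rad), flat on the tile of its own colour, its centre within 12 mm of the tile's centre, released and at rest (all of step 1 and horizontal distance between red_tin and red_tile below 0.012 m and z of red_tin in the frame of red_tile between 0.002 and 0.01 m and angle between each of red_tin, blue_tin's own z axis and vertical below 0.1 rad and linear speed of each of red_tin, blue_tin below 0.02 m/s and angular speed of each of red_tin, blue_tin below 0.2 rad/s and horizontal distance between blue_tin and blue_tile below 0.012 m and z of blue_tin in the frame of blue_tile between 0.002 and 0.01 m); the robot touches nothing.
It fails at once if a large tin is moved more than 40 mm while either small tin is not standing on its own tile (within 30 mm of its centre) (distance of any of red_tin, blue_tin from where it was at the start of the episode above 0.04 m and not (horizontal distance between yellow_tin and yellow_tile below 0.03 m and z of yellow_tin in the frame of yellow_tile between 0.002 and 0.01 m and angle between each of yellow_tin, green_tin's own z axis and vertical below 0.1 rad and horizontal distance between green_tin and green_tile below 0.03 m and z of green_tin in the frame of green_tile between 0.002 and 0.01 m)).
It fails at once if a tin is tipped by more than 0.6 rad (angle between any of red_tin, blue_tin, yellow_tin, green_tin's own z axis and vertical above 0.6 rad).
It fails at once if the jar or the white tube is moved more than 30 mm (distance of any of jar, tube from where it was at the start of the episode above 0.03 m).
It also fails if it takes over 99 s, if anything falls off the work surface, if the arm or the gripper's body presses on something with over 40 N, if the wrist force passes 120 N, or if a joint passes its speed limit or range.

ROBOT

A 6-joint arm with a two-finger parallel gripper is mounted at the origin on the work surface. World frame = base frame: x ahead of the robot, y to its left, z up, the work surface at z = 0. Lengths are in m, angles in rad, forces in N, time in s.
With the tool pointing down it reaches from about 0.3 to 0.875 m from the base axis. Payload 6.4 kg.
Tool frame: the origin (TCP) lies at the very end of the fingers, on their centre line; the grasp point (between the pads) lies 19 mm behind it; z points along the fingers, y is the line along which they close (so a half turn about z gives the same grasp; the last joint's range is limited). The gripper opens to 85 mm and grips with 20 to 120 N. Pads are 22 mm wide; open, the fingers measure 114 mm over their backs; the gripper's body (76 mm by 85 mm) begins 54 mm behind the grasp point. The pads swing forward as they close: fully open they stand 13 mm farther back than shut.
Start: joints at [1.082, 0.181, 1.607, -0, 1.354, -0.206], TCP at [0.16, 0.552, 0.231] pointing down, gripper open.
Joint ranges: [-2.99, 2.99], [-0.89, 2.07], [0.3, 2.58], [-1.14, 4.28], [0, 2.63], [-3.12, 3.12]. Speed limits (rad/s): [2.57, 2.57, 3.01, 3.14, 3.14, 3.14].

INTERFACE

Orientations are given as a unit quaternion [w, x, y, z].
In Python, from bench import ctrl gives the robot as it stands.
- The arm moves only by the tool jog_arm, never from a script. Its argument "series" is a list that holds one entry, the list of rows, each a list of 7 numbers: the shift along the tool's x, y, z in mm, then the turn, a rotation vector about the tool's x, y, z in rad, then the finger opening in mm, from 0 to 85.4. In form: [[[tx, ty, tz, rx, ry, rz, gripper], ...]]. A call has exactly 10 rows; each row shifts and turns the commanded pose from where the row before left it, along the tool's axes as they then stand; what a row does not reach is not made up. A row lasts 1/10 s, in which the tool goes at most 50 mm and 8.59 degrees, less where a joint would pass 70% of its speed; a pose out of reach is approached as far as the arm can. A call with a gripper value outside its range is refused whole. The fingers move at their own pace and stop on an object; the grip force is fixed at half the most. Time passes only in rows, so rows that do not move let the fingers close, or fill a call up. It gives the time, the measured TCP pose, the force, the opening and the grip force at its end, in the units of the state.
- ctrl.get_obs(): the state, without advancing time (a new reading comes with each control period).
- ctrl.camera(name): name is "scene" or "top" or "wrist"; returns a dict with "frame" (384x512x3 uint8, blue, green, red), "z_map" (384x512 float32, m along the optical axis (not along the pixel's ray), 0 where there is no reading), "fx", "fy", "cx", "cy" (pixels), "k1" (the pictures are not rectified: a ray, as slopes to the right and down, at radius r is drawn at 1 + k1 r^2 times it, then the intrinsics apply), "xyz" and "rotation" of the camera in the world. Camera axes: x right, y down, z forward; pixel columns grow to the right and rows downward; lengths in m; the calibration is good to about 2 mm. A picture is of the moment at which its call begins.
- ctrl.hand_in(): hands the job in; it is judged then, once.
The state is a dict: "time_s": time; "q": joint angles; "dq": joint speeds; "joint_efforts": joint torques, N m; "eef_pos": TCP position; "eef_rot": TCP orientation; "wrist_force": force on the tool from outside, world axes, zero at the start; "torque": the same for the moment, N m; "opening": opening from 0.0 (shut) to 1.0 (fully open); "grasp_force": force on a finger pad.
Only numpy, scipy, OpenCV 4.12 (cv2) and the standard library are available. Lean on these libraries where they do the work, as an engineer would, in place of code of your own. Each camera call takes 0.05 s, during which the arm holds its last target. There are 200 camera calls.

## Working session

There is one attempt and no reset: what is moved stays moved. The work goes in short steps, Python scripts to look and compute and a tool call to move; the robot and the scene stay as the last step left them, time stands still between calls to the robot, and variables do not carry over. Pictures are saved under pics/ and viewed, at most 14 in all, crops included, and the job is handed in when it is done.

Besides the shell and the picture viewer there is one more tool, called after "Emit:" as name(argument=value, ...) on one line, values as JSON. jog_arm: Moves the arm, as the interface text tells. Its arguments: {"type":"object","properties":{"series":{"type":"array"}},"required":["series"]}

```bash
mkdir -p pics; ls
python3 - <<'E'
from bench import ctrl
import cv2,numpy as np
o=ctrl.get_obs();print({k:np.round(v,3) for k,v in o.items()})
for n in("top","scene"):
    c=ctrl.camera(n);np.save(f"pics/{n}0.npy",c,allow_pickle=True)
    cv2.imwrite(f"pics/{n}0.png",c["frame"])
    print(n,{k:c[k] for k in c if k not in("frame","z_map")})
E
```

```text
pics
{'time_s': np.float64(0.0), 'q': array([ 1.082,  0.182,  1.608, -0.   ,  1.354, -0.206]), 'dq': array([ 0.001,  0.002, -0.001, -0.001, -0.001, -0.002]), 'joint_efforts': array([-0.0000e+00, -4.4488e+01, -3.5133e+01, -0.0000e+00,  9.0000e-03,
        0.0000e+00]), 'eef_pos': array([0.16 , 0.552, 0.23 ]), 'eef_rot': array([-0.   ,  0.141,  0.99 , -0.001]), 'wrist_force': array([ 0.648, -0.158, -0.049]), 'torque': array([-0.039,  0.024, -0.013]), 'grasp_force': np.float64(0.0), 'opening': np.float64(1.001)}
top {'fx': 363.6628517897637, 'fy': 363.6628517897637, 'cx': 262.0788100255139, 'cy': 188.51996313058396, 'k1': 0.0037234664263417192, 'xyz': array([0.47538831, 0.00625242, 0.87142312]), 'rotation': array([ 0.00741701, -0.69635782,  0.7169416 , -0.03202372])}
scene {'fx': 356.4526173343101, 'fy': 356.4526173343101, 'cx': 256.9174659213024, 'cy': 191.7943095632017, 'k1': -0.04039043469287217, 'xyz': array([0.88071808, 0.58485608, 0.8555809 ]), 'rotation': array([-0.0916161 ,  0.22107413,  0.90915808, -0.34082886])}
```

View pics/top0.png

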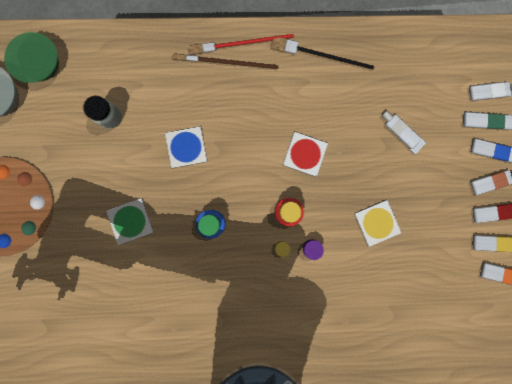

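View pics/scene0.png

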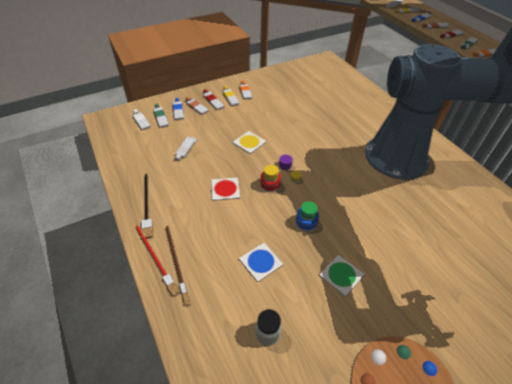

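Top view: the yellow tin stands on the red tin at (290,212) and the green tin on the blue tin at (208,225). The tiles are red (306,154), blue (186,147), green (130,221) and yellow (378,223). The look-alikes are at (283,249) and (313,250), the jar at (100,110) and the tube at (404,132). The scene view agrees.

```bash
cat > h.py <<'E'
import cv2,numpy as np
from scipy.spatial.transform import Rotation as R
from bench import ctrl
HUE={"red":[(0,8),(172,180)],"blue":[(105,128)],"yellow":[(20,34)],"green":[(45,90)]}
def rot(c):
    q=np.array(c["rotation"]);return R.from_quat(q[[1,2,3,0]]).as_matrix()
def slopes(c,uv):
    d=np.array([(uv[0]-c["cx"])/c["fx"],(uv[1]-c["cy"])/c["fy"]]);s=d.copy()
    for _ in range(10): s=d/(1+c["k1"]*(s@s))
    return np.r_[s,1]
def cast(c,uv,z):
    r=rot(c)@slopes(c,uv);p=np.array(c["xyz"]);return p+r*(z-p[2])/r[2]
def proj(c,P):
    s=rot(c).T@(np.array(P)-c["xyz"]);s=s[:2]/s[2];s=s*(1+c["k1"]*(s@s));return s*c["fx"]+[c["cx"],c["cy"]]
def blob(c,col,seed,smin=110,vmin=35):
    """ellipse of the colour blob nearest the seed pixel"""
    h=cv2.cvtColor(c["frame"],cv2.COLOR_BGR2HSV);m=0
    for a,b in HUE[col]: m=m|cv2.inRange(h,(a,smin,vmin),(b,255,255))
    cs=[k for k in cv2.findContours(m,cv2.RETR_EXTERNAL,cv2.CHAIN_APPROX_NONE)[0] if cv2.contourArea(k)>60]
    k=min(cs,key=lambda k:np.linalg.norm(k.reshape(-1,2).mean(0)-seed))
    return cv2.fitEllipse(cv2.convexHull(k))
E
python3 - <<'E'
from h import *
T=np.load("pics/top0.npy",allow_pickle=True).item();S=np.load("pics/scene0.npy",allow_pickle=True).item()
for n,col,s,z in [("red_tile","red",(306,154),.006),("blue_tile","blue",(186,147),.006),("green_tile","green",(130,221),.006),("yellow_tile","yellow",(378,223),.006),("ytin","yellow",(290,212),.07),("gtin","green",(208,225),.07),("red","red",(290,212),.038),("blue","blue",(208,225),.038)]:
    e=blob(T,col,s);p=cast(T,e[0],z)
    f=blob(S,col,proj(S,p),smin=90);q=cast(S,f[0],z)
    zt=T["z_map"][int(e[0][1]),int(e[0][0])]
    P=T["xyz"]+rot(T)@slopes(T,e[0])*zt
    print(n,np.round(p,4),"scene",np.round(q,4),"axes",np.round(e[1],1),np.round(f[1],1),"depthpt",np.round(P,4))
E
```

```text
red_tile [ 0.6047 -0.1308  0.006 ] scene [ 0.6052 -0.1321  0.006 ] axes [29.2 29.7] [16.8 22.3] depthpt [ 0.6045 -0.1306  0.0073]
blue_tile [0.6284 0.1551 0.006 ] scene [0.629 0.155 0.006] axes [29.5 30.1] [22.7 25.8] depthpt [0.6285 0.1552 0.0051]
green_tile [0.4555 0.2895 0.006 ] scene [0.456  0.2893 0.006 ] axes [29.7 30.2] [22.3 27.2] depthpt [0.4554 0.2901 0.0041]
yellow_tile [ 0.4329 -0.2999  0.006 ] scene [ 0.4332 -0.3014  0.006 ] axes [29.  30.2] [13.2 19.2] depthpt [ 0.4329 -0.2997  0.0065]
ytin [ 0.4676 -0.0824  0.07  ] scene [ 0.4728 -0.0754  0.07  ] axes [20.  20.4] [15.8 17.2] depthpt [ 0.4676 -0.0824  0.0705]
gtin [0.4435 0.0974 0.07  ] scene [0.4496 0.1038 0.07  ] axes [20.7 22.2] [17.2 17.9] depthpt [0.4435 0.0975 0.0698]
red [ 0.4666 -0.0832  0.038 ] scene [ 0.4739 -0.0718  0.038 ] axes [29.1 29.6] [21.3 22.7] depthpt [ 0.4669 -0.0799  0.0687]
blue [0.4448 0.0977 0.038 ] scene [0.4528 0.1064 0.038 ] axes [28.4 29.3] [21.9 24.8] depthpt [0.4459 0.0944 0.0682]
```

Emit:
jog_arm(series=[[[0,0,0,0,0,-0.1,85],[0,0,0,0,0,-0.1,85],[0,0,0,0,0,-0.084,85],[0,-40,0,0,0,0,85],[0,-40,0,0,0,0,85],[0,-40,0,0,0,0,85],[0,-40,0,0,0,0,85],[0,0,0,0,0,0,85],[0,0,0,0,0,0,85],[0,0,0,0,0,0,85]]])

```text
time_s: 1.1
eef_pos: [0.161, 0.393, 0.2316]
eef_rot: [0.0, -0.001, 1.0, 0.0]
wrist_force: [0.0, -0.8, 0.2]
opening: 0.999
grasp_force: 0.0
```

Emit:
jog_arm(series=[[[-31.4,-32.8,9,0,0,0,85],[-31.4,-32.8,9,0,0,0,85],[-31.4,-32.8,9,0,0,0,85],[-31.4,-32.8,9,0,0,0,85],[-31.4,-32.8,9,0,0,0,85],[-31.4,-32.8,9,0,0,0,85],[-31.4,-32.8,9,0,0,0,85],[-31.4,-32.8,9,0,0,0,85],[-31.4,-32.8,9,0,0,0,85],[0,0,0,0,0,0,85]]])

```text
time_s: 2.1
eef_pos: [0.4473, 0.0941, 0.1492]
eef_rot: [-0.0, 0.001, 1.0, -0.0]
wrist_force: [-0.1, 0.5, 0.6]
opening: 0.994
grasp_force: 0.0
```

Emit:
jog_arm(series=[[[0,0,10,0,0,0,85],[0,0,10,0,0,0,85],[0,0,10,0,0,0,85],[0,0,10,0,0,0,85],[0,0,10,0,0,0,85],[0,0,0,0,0,0,85],[0,0,0,0,0,0,85],[0,0,0,0,0,0,85],[0,0,0,0,0,0,85],[0,0,0,0,0,0,85]]])

```text
time_s: 3.1
eef_pos: [0.444, 0.0973, 0.1007]
eef_rot: [0.0, -0.001, 1.0, -0.0]
wrist_force: [-0.1, -0.2, 0.2]
opening: 0.996
grasp_force: 0.0
```

Run:
```python
from h import *
c=ctrl.camera("wrist");cv2.imwrite("pics/w1.png",c["frame"]);print(c["xyz"],c["rotation"],ctrl.get_obs()["eef_pos"])
for s,k,z in[("g","green",.07),("b","blue",.038)]:
    e=blob(c,k,proj(c,(.4435,.0974,z)));print(s,e,cast(c,e[0],z))
```

```text
[0.36823831 0.09742339 0.2440061 ] [0.10688389 0.69846441 0.69955678 0.10650639] [0.44387032 0.09724184 0.10065293]
g ((254.47698974609375, 214.8236541748047), (71.73760986328125, 78.03754425048828), 179.88340759277344) [0.43989204 0.09740741 0.07      ]
b ((255.09519958496094, 200.2505645751953), (87.99443817138672, 95.87499237060547), 0.6713318228721619) [0.4416319  0.09783767 0.038     ]
```

View pics/w1.png

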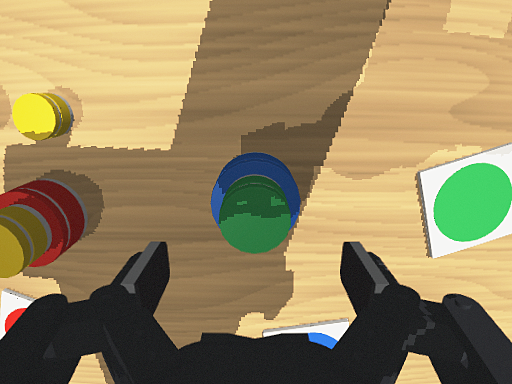

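The green lid is at (255,215), centred between the fingertips at about (165,250) and (345,250), so I am going down to grasp it.

Emit:
jog_arm(series=[[[0,0,12,0,0,0,85],[0,0,12,0,0,0,85],[0,0,12,0,0,0,85],[0,0,12,0,0,0,85],[0,0,8,0,0,0,85],[0,0,0,0,0,0,85],[0,0,0,0,0,0,65],[0,0,0,0,0,0,55],[0,0,0,0,0,0,40],[0,0,0,0,0,0,40]]])

```text
time_s: 4.15
eef_pos: [0.4444, 0.0973, 0.0452]
eef_rot: [0.001, -0.001, 1.0, -0.0]
wrist_force: [-0.8, 0.1, 5.5]
opening: 0.519
grasp_force: 61.3
```

Emit:
jog_arm(series=[[[0,0,0,0,0,0,35],[0,0,0,0,0,0,35],[0,0,0,0,0,0,35],[0,0,-4,0,0,0,35],[0,0,-6,0,0,0,35],[0,0,-10,0,0,0,35],[0,0,-10,0,0,0,35],[0,0,-10,0,0,0,35],[0,0,0,0,0,0,35],[0,0,0,0,0,0,35]]])

```text
time_s: 5.15
eef_pos: [0.4439, 0.0973, 0.0847]
eef_rot: [0.001, -0.001, 1.0, -0.0]
wrist_force: [0.2, 0.1, -2.2]
opening: 0.516
grasp_force: 61.2
```

Run:
```python
from h import *
c=ctrl.camera("scene");cv2.imwrite("pics/s1.png",cv2.resize(c["frame"][130:320,180:430],None,fx=3,fy=3));o=ctrl.get_obs();print(o["eef_pos"],o["opening"],o["grasp_force"])
```

```text
[0.44350799 0.09731177 0.0843113 ] 0.5204422144830768 61.21113181114197
```

View pics/s1.png

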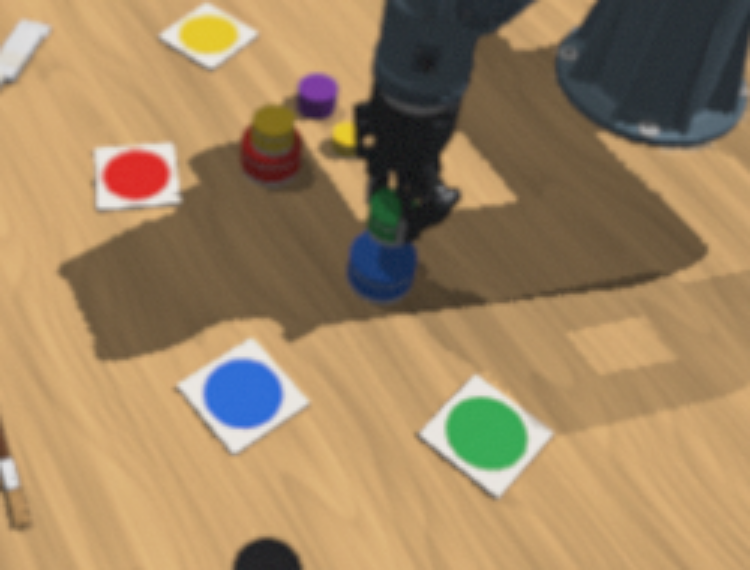

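The green tin is held, at (385,215) in the crop, and the blue tin has stayed put. Moving to the green tile.

Emit:
jog_arm(series=[[[-2,32,0,0,0,0,35],[-2,32,0,0,0,0,35],[-2,32,0,0,0,0,35],[-2,32,0,0,0,0,35],[-2,32,0,0,0,0,35],[-2,32,0,0,0,0,35],[0,0,15,0,0,0,35],[0,0,15,0,0,0,35],[0,0,15,0,0,0,35],[0,0,0,0,0,0,35]]])

```text
time_s: 6.2
eef_pos: [0.4528, 0.2874, 0.0359]
eef_rot: [-0.003, 0.0, 1.0, -0.001]
wrist_force: [-0.4, 0.7, -1.7]
opening: 0.515
grasp_force: 61.5
```

Emit:
jog_arm(series=[[[0,0,5,0,0,0,35],[0,0,5,0,0,0,35],[0,0,5,0,0,0,35],[0,0,2,0,0,0,35],[0,0,0,0,0,0,35],[0,0,0,0,0,0,35],[0,0,0,0,0,0,35],[0,0,0,0,0,0,35],[0,0,0,0,0,0,35],[0,0,0,0,0,0,35]]])

```text
time_s: 7.2
eef_pos: [0.4554, 0.2894, 0.0224]
eef_rot: [0.0, -0.001, 1.0, 0.0]
wrist_force: [0.2, -0.5, -1.6]
opening: 0.52
grasp_force: 61.5
```

Emit:
jog_arm(series=[[[0,0,4,0,0,0,35],[0,0,3,0,0,0,35],[0,0,1,0,0,0,35],[0,0,0.5,0,0,0,35],[0,0,0.5,0,0,0,35],[0,0,0,0,0,0,35],[0,0,0,0,0,0,35],[0,0,0,0,0,0,35],[0,0,0,0,0,0,35],[0,0,0,0,0,0,35]]])

```text
time_s: 8.2
eef_pos: [0.4553, 0.2893, 0.0133]
eef_rot: [0.0, -0.001, 1.0, -0.0]
wrist_force: [0.6, 0.1, -2.1]
opening: 0.518
grasp_force: 61.5
```

Emit:
jog_arm(series=[[[0,0,0.5,0,0,0,35],[0,0,0.5,0,0,0,35],[0,0,0,0,0,0,35],[0,0,0,0,0,0,50],[0,0,0,0,0,0,60],[0,0,0,0,0,0,75],[0,0,0,0,0,0,85],[0,0,0,0,0,0,85],[0,0,-5,0,0,0,85],[0,0,-10,0,0,0,85]]])

```text
time_s: 9.2
eef_pos: [0.4547, 0.2891, 0.0271]
eef_rot: [-0.001, -0.001, 1.0, -0.0]
wrist_force: [0.0, 0.7, 0.8]
opening: 0.992
grasp_force: 0.0
```

Emit:
jog_arm(series=[[[0,0,-20,0,0,0,85],[0,0,-30,0,0,0,85],[0,0,-30,0,0,0,85],[0,0,-30,0,0,0,85],[0,-45,0,0,0,0,85],[0,-45,0,0,0,0,85],[0,-45,0,0,0,0,85],[0,-45,0,0,0,0,85],[0,-45,0,0,0,0,85],[0,0,0,0,0,0,85]]])

```text
time_s: 10.2
eef_pos: [0.4563, 0.0597, 0.1385]
eef_rot: [0.001, 0.002, 1.0, -0.001]
wrist_force: [-0.1, 1.0, 0.8]
opening: 0.996
grasp_force: 0.0
```

Run:
```python
from h import *
c=ctrl.camera("top");cv2.imwrite("pics/t2.png",c["frame"])
for k,s,z in[("green",(130,221),.038),("yellow",(290,212),.07),("blue",(208,225),.038)]:
    e=blob(c,k,s);print(k,e,cast(c,e[0],z))
print(ctrl.get_obs()["eef_pos"])
```

```text
green ((128.3773193359375, 221.07821655273438), (28.399723052978516, 29.90574073791504), 25.878263473510742) [0.45649093 0.28041185 0.038     ]
yellow ((289.95220947265625, 211.68028259277344), (19.807748794555664, 20.674089431762695), 78.5814437866211) [ 0.46686167 -0.08229908  0.07      ]
blue ((185.3824462890625, 146.68975830078125), (29.666624069213867, 29.9381103515625), 70.1006088256836) [0.62257525 0.14965753 0.038     ]
[0.45620338 0.06188464 0.13838209]
```

View pics/t2.png

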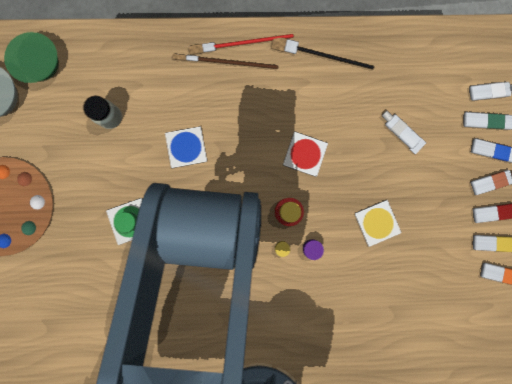

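The green tin stands on its tile, with its lid at about (125,221). The yellow tin is still at (290,212). Going to it.

Emit:
jog_arm(series=[[[-3,-37,0,0,0,0,85],[-3,-37,0,0,0,0,85],[-3,-37,0,0,0,0,85],[-3,-36,0,0,0,0,85],[0,0,10,0,0,0,85],[0,0,10,0,0,0,85],[0,0,10,0,0,0,85],[0,0,10,0,0,0,85],[0,0,0,0,0,0,85],[0,0,0,0,0,0,85]]])

```text
time_s: 11.25
eef_pos: [0.4676, -0.0818, 0.0969]
eef_rot: [-0.0, -0.001, 1.0, 0.0]
wrist_force: [0.2, -0.8, -0.6]
opening: 0.996
grasp_force: 0.0
```

Run:
```python
from h import *
c=ctrl.camera("wrist");cv2.imwrite("pics/w2.png",c["frame"]);print(ctrl.get_obs()["eef_pos"])
for s,k,z in[("y","yellow",.07),("r","red",.038)]:
    e=blob(c,k,proj(c,(.4672,-.0824,z)));print(s,e,cast(c,e[0],z))
```

```text
[ 0.46793606 -0.08215159  0.09734018]
y ((250.99908447265625, 217.1947021484375), (73.42003631591797, 80.51630401611328), 0.36746081709861755) [ 0.46345635 -0.08376624  0.07      ]
r ((250.18341064453125, 201.28103637695312), (90.14967346191406, 98.38056182861328), 0.9648418426513672) [ 0.46456586 -0.08470852  0.038     ]
```

View pics/w2.png

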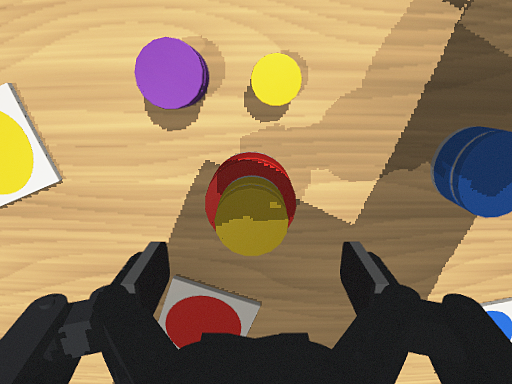

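The yellow tin is at (251,217), about 1 mm off the finger midline. I'll shift by that and grasp.

Emit:
jog_arm(series=[[[0,-1.2,11,0,0,0,85],[0,0,12,0,0,0,85],[0,0,12,0,0,0,85],[0,0,11,0,0,0,85],[0,0,6,0,0,0,85],[0,0,0,0,0,0,85],[0,0,0,0,0,0,65],[0,0,0,0,0,0,55],[0,0,0,0,0,0,40],[0,0,0,0,0,0,40]]])

```text
time_s: 12.3
eef_pos: [0.4685, -0.084, 0.0462]
eef_rot: [0.001, -0.001, 1.0, -0.0]
wrist_force: [0.3, 0.7, 5.9]
opening: 0.517
grasp_force: 61.3
```

Emit:
jog_arm(series=[[[0,0,0,0,0,0,35],[0,0,0,0,0,0,35],[0,0,0,0,0,0,35],[0,0,-4,0,0,0,35],[0,0,-6,0,0,0,35],[0,0,-10,0,0,0,35],[0,0,-10,0,0,0,35],[0,0,-10,0,0,0,35],[0,0,0,0,0,0,35],[0,0,0,0,0,0,35]]])

```text
time_s: 13.3
eef_pos: [0.468, -0.084, 0.0857]
eef_rot: [0.0, -0.001, 1.0, -0.0]
wrist_force: [-0.1, 0.3, -1.3]
opening: 0.521
grasp_force: 61.2
```

Emit:
jog_arm(series=[[[5.8,-36,0,0,0,0,35],[5.8,-36,0,0,0,0,35],[5.8,-36,0,0,0,0,35],[5.8,-36,0,0,0,0,35],[5.8,-36,0,0,0,0,35],[5.8,-36,0,0,0,0,35],[0,0,15,0,0,0,35],[0,0,15,0,0,0,35],[0,0,15,0,0,0,35],[0,0,0,0,0,0,35]]])

```text
time_s: 14.3
eef_pos: [0.4315, -0.2983, 0.0377]
eef_rot: [-0.002, -0.0, 1.0, 0.002]
wrist_force: [-0.6, -0.6, -1.1]
opening: 0.518
grasp_force: 61.5
```

Emit:
jog_arm(series=[[[0,0,5,0,0,0,35],[0,0,5,0,0,0,35],[0,0,5,0,0,0,35],[0,0,2,0,0,0,35],[0,0,0,0,0,0,35],[0,0,0,0,0,0,35],[0,0,0,0,0,0,35],[0,0,0,0,0,0,35],[0,0,0,0,0,0,35],[0,0,0,0,0,0,35]]])

```text
time_s: 15.3
eef_pos: [0.4333, -0.2999, 0.0234]
eef_rot: [0.0, -0.001, 1.0, -0.0]
wrist_force: [-0.8, -0.1, -1.2]
opening: 0.519
grasp_force: 61.5
```

Emit:
jog_arm(series=[[[0,0,4,0,0,0,35],[0,0,3,0,0,0,35],[0,0,1,0,0,0,35],[0,0,0.5,0,0,0,35],[0,0,0.5,0,0,0,35],[0,0,0.5,0,0,0,35],[0,0,0.5,0,0,0,35],[0,0,0,0,0,0,35],[0,0,0,0,0,0,35],[0,0,0,0,0,0,35]]])

```text
time_s: 16.3
eef_pos: [0.4332, -0.2998, 0.0142]
eef_rot: [-0.0, -0.001, 1.0, 0.0]
wrist_force: [-3.4, 3.0, 9.1]
opening: 0.516
grasp_force: 62.7
```

Emit:
jog_arm(series=[[[0,0,0,0,0,0,50],[0,0,0,0,0,0,60],[0,0,0,0,0,0,75],[0,0,0,0,0,0,85],[0,0,0,0,0,0,85],[0,0,-5,0,0,0,85],[0,0,-15,0,0,0,85],[0,0,-30,0,0,0,85],[0,0,-35,0,0,0,85],[0,0,-35,0,0,0,85]]])

```text
time_s: 17.3
eef_pos: [0.4332, -0.2998, 0.1356]
eef_rot: [0.0, -0.001, 1.0, -0.0]
wrist_force: [0.6, 0.0, 0.5]
opening: 0.998
grasp_force: 0.0
```

Run:
```python
from h import *
c=ctrl.camera("top");cv2.imwrite("pics/t3.png",c["frame"]);print(ctrl.get_obs()["eef_pos"])
for k,s,z in[("green",(125,221),.038),("red",(290,212),.038),("blue",(208,225),.038)]:
    e=blob(c,k,s);print(k,e,cast(c,e[0],z))
```

```text
[ 0.43603579 -0.30259932  0.14207049]
green ((128.98654174804688, 221.1880645751953), (29.499425888061523, 30.088361740112305), 53.795780181884766) [0.45620126 0.27905791 0.038     ]
red ((288.8925476074219, 211.4488525390625), (28.797420501708984, 29.180259704589844), 103.13887023925781) [ 0.46712465 -0.08341547  0.038     ]
blue ((209.8876495361328, 223.6800994873047), (28.281442642211914, 29.034273147583008), 39.26633071899414) [0.44485689 0.0975859  0.038     ]
```

View pics/t3.png

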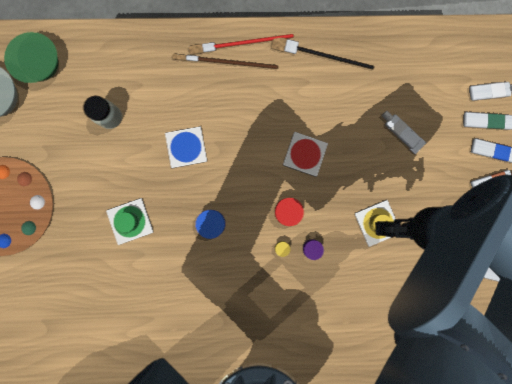

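The yellow tin is on its tile at (378,222) and the green one at (126,221). The red tin is at (289,211) and the blue tin at (210,224), both unmoved. Going to the red tin.

Emit:
jog_arm(series=[[[-5.7,36,0,0,0,0,85],[-5.7,36,0,0,0,0,85],[-5.7,36,0,0,0,0,85],[-5.7,36,0,0,0,0,85],[-5.6,36,0,0,0,0,85],[-5.6,36.4,0,0,0,0,85],[0,0,25,0,0,0,85],[0,0,25,0,0,0,85],[0,0,25,0,0,0,85],[0,0,0,0,0,0,85]]])

```text
time_s: 18.35
eef_pos: [0.4649, -0.0823, 0.0564]
eef_rot: [-0.002, -0.001, 1.0, 0.001]
wrist_force: [0.7, -0.4, -0.9]
opening: 0.992
grasp_force: 0.0
```

Run:
```python
from h import *
c=ctrl.camera("wrist");print(ctrl.get_obs()["eef_pos"])
e=blob(c,"red",proj(c,(.4672,-.0832,.038)));print(e,cast(c,e[0],.038))
c=ctrl.camera("top")
for k,s in(("green",(125,221)),("yellow",(380,223))):
    h=c["frame"].astype(int)
    e=blob(c,k,s);print(k,e,"want lid",proj(c,(.4555,.2895,.038)) if k=="green" else proj(c,(.4329,-.2999,.038)))
cv2.imwrite("pics/t4.png",cv2.resize(np.hstack([c["frame"][190:250,100:160],c["frame"][190:250,350:410]]),None,fx=6,fy=6))
```

```text
[ 0.46604148 -0.08296067  0.05795399]
((250.18772888183594, 225.14895629882812), (110.20861053466797, 113.32012939453125), 1.574809193611145) [ 0.46215908 -0.08464744  0.038     ]
green ((128.9874267578125, 221.1962890625), (29.519742965698242, 30.08938980102539), 52.097843170166016) want lid [124.29813938 221.64622256]
yellow ((378.0869140625, 222.9210205078125), (28.405553817749023, 30.158737182617188), 167.77239990234375) want lid [382.81261383 223.45451166]
```

View pics/t4.png

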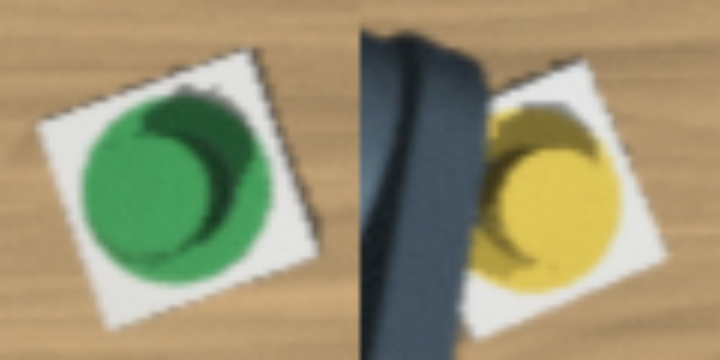

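Both small tins sit within about 2 mm of centre: the green lid is at (124.7,222) and the yellow at (383,224). Going down on the red tin.

Emit:
jog_arm(series=[[[0,-1.2,10,0,0,0,85],[0,0,10,0,0,0,85],[0,0,10,0,0,0,85],[0,0,10,0,0,0,85],[0,0,5,0,0,0,85],[0,0,0,0,0,0,85],[0,0,0,0,0,0,85],[0,0,0,0,0,0,85],[0,0,0,0,0,0,85],[0,0,0,0,0,0,85]]])

```text
time_s: 19.45
eef_pos: [0.4673, -0.0848, 0.0136]
eef_rot: [0.0, -0.001, 1.0, -0.0]
wrist_force: [-0.3, -0.8, 0.2]
opening: 0.997
grasp_force: 0.0
```

Emit:
jog_arm(series=[[[0,0.5,4,0,0,0,85],[0,0,0,0,0,0,85],[0,0,0,0,0,0,75],[0,0,0,0,0,0,65],[0,0,0,0,0,0,55],[0,0,0,0,0,0,55],[0,0,0,0,0,0,55],[0,0,0,0,0,0,55],[0,0,0,0,0,0,55],[0,0,0,0,0,0,55]]])

```text
time_s: 20.45
eef_pos: [0.4671, -0.0843, 0.0099]
eef_rot: [-0.0, -0.001, 1.0, -0.0]
wrist_force: [-3.1, -0.2, 6.9]
opening: 0.751
grasp_force: 65.1
```

Emit:
jog_arm(series=[[[0,0,-4,0,0,0,55],[0,0,-6,0,0,0,55],[0,0,-10,0,0,0,55],[0,0,-10,0,0,0,55],[0,0,-10,0,0,0,55],[0,0,-10,0,0,0,55],[0,0,0,0,0,0,55],[0,0,0,0,0,0,55],[0,0,0,0,0,0,55],[0,0,0,0,0,0,55]]])

```text
time_s: 21.45
eef_pos: [0.4665, -0.084, 0.0588]
eef_rot: [-0.001, -0.001, 1.0, 0.0]
wrist_force: [0.5, 0.8, -3.4]
opening: 0.751
grasp_force: 66.8
```

Emit:
jog_arm(series=[[[-27.6,-9.4,0,0,0,0,55],[-27.6,-9.4,0,0,0,0,55],[-27.6,-9.4,0,0,0,0,55],[-27.6,-9.4,0,0,0,0,55],[-27.6,-9.4,0,0,0,0,55],[0,0,0,0,0,0,55],[0,0,10,0,0,0,55],[0,0,10,0,0,0,55],[0,0,10,0,0,0,55],[0,0,0,0,0,0,55]]])

```text
time_s: 22.45
eef_pos: [0.6025, -0.1299, 0.0266]
eef_rot: [-0.002, -0.001, 1.0, 0.001]
wrist_force: [-0.6, 0.6, -3.2]
opening: 0.756
grasp_force: 67.2
```

Emit:
jog_arm(series=[[[0,0,2,0,0,0,55],[0,0,2,0,0,0,55],[0,0,0,0,0,0,55],[0,0,0,0,0,0,55],[0,0,0,0,0,0,55],[0,0,0,0,0,0,55],[0,0,0,0,0,0,55],[0,0,0,0,0,0,55],[0,0,0,0,0,0,55],[0,0,0,0,0,0,55]]])

```text
time_s: 23.45
eef_pos: [0.6051, -0.131, 0.0253]
eef_rot: [-0.0, -0.001, 1.0, -0.0]
wrist_force: [-0.4, -0.9, -3.5]
opening: 0.753
grasp_force: 67.2
```

Emit:
jog_arm(series=[[[0,0,4,0,0,0,55],[0,0,3,0,0,0,55],[0,0,1,0,0,0,55],[0,0,0.5,0,0,0,55],[0,0,0.5,0,0,0,55],[0,0,0.5,0,0,0,55],[0,0,0.2,0,0,0,55],[0,0,0,0,0,0,55],[0,0,0,0,0,0,55],[0,0,0,0,0,0,55]]])

```text
time_s: 24.45
eef_pos: [0.6052, -0.131, 0.016]
eef_rot: [0.0, -0.001, 1.0, -0.0]
wrist_force: [-2.9, 0.1, 2.7]
opening: 0.75
grasp_force: 67.3
```

Emit:
jog_arm(series=[[[0,0,0,0,0,0,68],[0,0,0,0,0,0,75],[0,0,0,0,0,0,85],[0,0,0,0,0,0,85],[0,0,0,0,0,0,85],[0,0,-5,0,0,0,85],[0,0,-15,0,0,0,85],[0,0,-30,0,0,0,85],[0,0,-30,0,0,0,85],[0,0,0,0,0,0,85]]])

```text
time_s: 25.45
eef_pos: [0.6088, -0.1324, 0.1021]
eef_rot: [0.005, -0.001, 1.0, -0.002]
wrist_force: [1.7, -0.5, 1.0]
opening: 0.996
grasp_force: 0.0
```

Emit:
jog_arm(series=[[[22.9,32.6,0,0,0,0,85],[22.9,32.6,0,0,0,0,85],[22.9,32.6,0,0,0,0,85],[22.9,32.6,0,0,0,0,85],[22.9,32.6,0,0,0,0,85],[22.9,32.6,0,0,0,0,85],[22.9,32.6,0,0,0,0,85],[0,0,10,0,0,0,85],[0,0,10,0,0,0,85],[0,0,10,0,0,0,85]]])

```text
time_s: 26.45
eef_pos: [0.4453, 0.0965, 0.0653]
eef_rot: [0.001, -0.0, 1.0, -0.0]
wrist_force: [-0.6, 0.6, 0.0]
opening: 0.993
grasp_force: 0.0
```

Emit:
jog_arm(series=[[[0,0,5,0,0,0,85],[0,0,0,0,0,0,85],[0,0,0,0,0,0,85],[0,0,0,0,0,0,85],[0,0,0,0,0,0,85],[0,0,0,0,0,0,85],[0,0,0,0,0,0,85],[0,0,0,0,0,0,85],[0,0,0,0,0,0,85],[0,0,0,0,0,0,85]]])

```text
time_s: 27.45
eef_pos: [0.4445, 0.0971, 0.0606]
eef_rot: [-0.0, -0.001, 1.0, -0.0]
wrist_force: [0.2, 0.0, -0.1]
opening: 0.994
grasp_force: 0.0
```

Run:
```python
from h import *
c=ctrl.camera("wrist");cv2.imwrite("pics/w3.png",c["frame"]);print(ctrl.get_obs()["eef_pos"])
e=blob(c,"blue",proj(c,(.4447,.0976,.038)));print(e,cast(c,e[0],.038))
```

```text
[0.44450517 0.09705063 0.06063246]
((255.72373962402344, 218.87193298339844), (107.39856719970703, 111.228515625), 3.5653493404388428) [0.43968066 0.09794655 0.038     ]
```

View pics/w3.png

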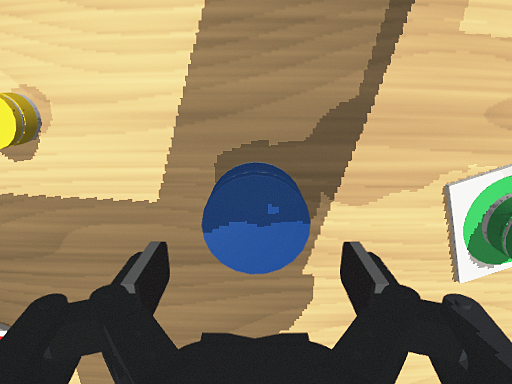

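The blue tin is at (256,219), centred between the fingers. Descending 50.5 mm.

Emit:
jog_arm(series=[[[0,0.5,10,0,0,0,85],[0,0,12,0,0,0,85],[0,0,12,0,0,0,85],[0,0,9,0,0,0,85],[0,0,5,0,0,0,85],[0,0,2.5,0,0,0,85],[0,0,0,0,0,0,85],[0,0,0,0,0,0,75],[0,0,0,0,0,0,65],[0,0,0,0,0,0,55]]])

```text
time_s: 28.5
eef_pos: [0.445, 0.0976, 0.0111]
eef_rot: [0.0, -0.001, 1.0, 0.0]
wrist_force: [-2.6, -0.1, 8.6]
opening: 0.75
grasp_force: 64.9
```

Emit:
jog_arm(series=[[[0,0,0,0,0,0,55],[0,0,0,0,0,0,55],[0,0,-4,0,0,0,55],[0,0,-6,0,0,0,55],[0,0,-10,0,0,0,55],[0,0,-10,0,0,0,55],[0,0,-10,0,0,0,55],[0,0,-10,0,0,0,55],[0,0,0,0,0,0,55],[0,0,0,0,0,0,55]]])

```text
time_s: 29.5
eef_pos: [0.4447, 0.0975, 0.0605]
eef_rot: [0.0, -0.001, 1.0, -0.0]
wrist_force: [-0.3, 0.7, -2.5]
opening: 0.753
grasp_force: 66.5
```

Emit:
jog_arm(series=[[[-30.6,9.6,0,0,0,0,55],[-30.6,9.6,0,0,0,0,55],[-30.6,9.6,0,0,0,0,55],[-30.6,9.6,0,0,0,0,55],[-30.6,9.6,0,0,0,0,55],[-30.6,9.6,0,0,0,0,55],[0,0,10,0,0,0,55],[0,0,10,0,0,0,55],[0,0,10,0,0,0,55],[0,0,0,0,0,0,55]]])

```text
time_s: 30.5
eef_pos: [0.6249, 0.155, 0.027]
eef_rot: [-0.003, -0.0, 1.0, -0.0]
wrist_force: [-0.1, 0.2, -2.3]
opening: 0.754
grasp_force: 66.8
```

Emit:
jog_arm(series=[[[0,0,2,0,0,0,55],[0,0,2,0,0,0,55],[0,0,0,0,0,0,55],[0,0,0,0,0,0,55],[0,0,0,0,0,0,55],[0,0,0,0,0,0,55],[0,0,0,0,0,0,55],[0,0,0,0,0,0,55],[0,0,0,0,0,0,55],[0,0,0,0,0,0,55]]])

```text
time_s: 31.5
eef_pos: [0.628, 0.1553, 0.0261]
eef_rot: [-0.0, -0.001, 1.0, -0.0]
wrist_force: [0.4, 0.5, -3.7]
opening: 0.751
grasp_force: 66.8
```

Emit:
jog_arm(series=[[[0,0,4,0,0,0,55],[0,0,3,0,0,0,55],[0,0,0.5,0,0,0,55],[0,0,0.5,0,0,0,55],[0,0,0.5,0,0,0,55],[0,0,0.5,0,0,0,55],[0,0,0.2,0,0,0,55],[0,0,0,0,0,0,55],[0,0,0,0,0,0,55],[0,0,0,0,0,0,55]]])

```text
time_s: 32.5
eef_pos: [0.6281, 0.1553, 0.0172]
eef_rot: [0.0, -0.001, 1.0, 0.0]
wrist_force: [-2.0, -0.9, 1.8]
opening: 0.75
grasp_force: 67.2
```

Emit:
jog_arm(series=[[[0,0,0,0,0,0,68],[0,0,0,0,0,0,75],[0,0,0,0,0,0,85],[0,0,0,0,0,0,85],[0,0,0,0,0,0,85],[0,0,-5,0,0,0,85],[0,0,-15,0,0,0,85],[0,0,-30,0,0,0,85],[0,0,-40,0,0,0,85],[0,0,-40,0,0,0,85]]])

```text
time_s: 33.5
eef_pos: [0.6278, 0.1554, 0.1492]
eef_rot: [0.0, -0.001, 1.0, 0.0]
wrist_force: [1.6, 0.9, 0.5]
opening: 0.998
grasp_force: 0.0
```

Emit:
jog_arm(series=[[[40,0,0,0,0,0,85],[40,0,0,0,0,0,85],[40,0,0,0,0,0,85],[40,0,0,0,0,0,85],[40,-20,0,0,0,0,85],[0,-40,0,0,0,0,85],[0,-20,0,0,0,0,85],[0,0,0,0,0,0,85],[0,0,0,0,0,0,85],[0,0,0,0,0,0,85]]])

```text
time_s: 34.5
eef_pos: [0.4284, 0.0757, 0.1474]
eef_rot: [0.0, -0.001, 1.0, 0.0]
wrist_force: [-0.3, -0.2, 0.2]
opening: 0.995
grasp_force: 0.0
```

Run:
```python
from h import *
c=ctrl.camera("top");cv2.imwrite("pics/t5.png",c["frame"][90:290,80:430].repeat(2,0).repeat(2,1));print(ctrl.get_obs()["eef_pos"])
for k,p in dict(red=(.6048,-.131),blue=(.6287,.1551)).items():
    w=proj(c,(*p,.044));e=blob(c,k,w);print(k,e,"want",w,cast(c,e[0],.044))
```

```text
[0.42829076 0.07584281 0.14718449]
red ((305.74383544921875, 152.6055145263672), (29.764562606811523, 32.48648452758789), 39.65847396850586) want [307.71877046 150.97458349] [ 0.60113291 -0.12629267  0.044     ]
blue ((184.32957458496094, 145.72425842285156), (30.351274490356445, 32.70220184326172), 125.05009460449219) want [182.46271652 143.63035897] [0.62378975 0.15096555 0.044     ]
```

View pics/t5.png

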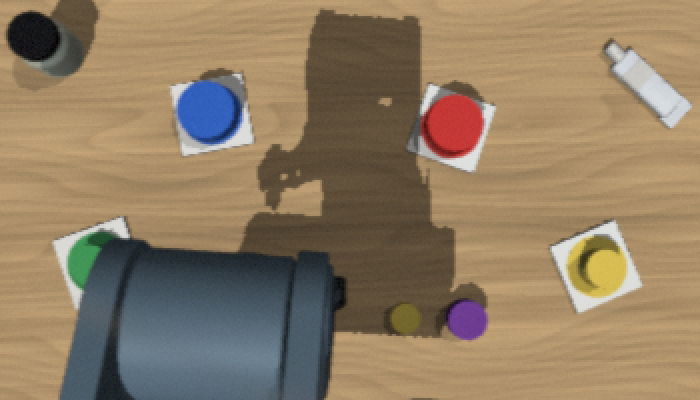

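All four tins are on their tiles. The red lid is at (455,123) and the blue at (206,109) in the crop, each within 1 px of where it should be. The jar and tube have not moved.

```bash
python3 -c "
from bench import ctrl
print(ctrl.hand_in())"
```

```text
the job is handed in; nothing more can be done
None
```

The job is handed in, though the hand-in call returned no verdict: all four tins stand upright on their own tiles, about 2 mm or less off centre by camera (the green tin was last checked before the large tins were moved), and the jar and tube look unmoved.

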